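# Feel the vise jaws for burrs

## Task

Before the dented buckle is clamped for straightening, feel the bench vise's jaws for burrs: with the gripper shut, run the fingertips lightly along the whole top edge of the fixed jaw (the one farther from the crank), from its left end to its right end as seen from the crank, then back along the whole top edge of the sliding jaw from right to left. Keep centred on the bright steel plate and touching it all the way, without pressing hard. Leave the jaw opening and everything else on the shelf as they are, and finish with the hand clear of the vise.

Things in the scene. Friction and masses are not known exactly. Their poses are not given: they have to be found in the camera images.
- vise: small dark cast-iron bench vise bolted to the shelf. Origin at shelf level under the centre of its foot; x runs from the crank (robot's side, within about 30 degrees) to the fixed jaw, y along the jaws to the left as seen from the crank, z up. Lugs reach 80 mm to each side; a slide beam runs between the jaws 41 mm below their edges; crank bar 100 mm long, at most 92 mm high, 95 mm from the sliding plate
- sliding_jaw: the jaw on the crank side, mirror image of the fixed one (its iron head on the -x side), parallel to it, just as high and as rigid. The screw holds it; the gap between the plates is 35 to 65 mm. Origin at shelf level, 26 mm from its plate's middle plane on the crank side; axes as the vise's
- fixed_left (a point): left end of the top edge of the fixed jaw's steel plate (left and right as seen from the crank), midway across the plate's 8 mm thickness, 122 mm above the shelf
- fixed_mid (a point): middle of the top edge of the fixed jaw, the one farther from the crank: a straight steel plate 90 mm long (y), 8 mm thick, its level top edge 122 mm above the shelf, backed on the +x side by an iron head 26 mm thick, 2 mm lower; behind that a low anvil 102 mm high. Rigid: it does not yield to the touch. Axes as the vise's
- fixed_right (a point): right end of the top edge of the fixed jaw's steel plate (left and right as seen from the crank), midway across the plate's 8 mm thickness, 122 mm above the shelf
- sliding_left (a point): left end of the top edge of the sliding jaw's steel plate (left and right as seen from the crank), midway across the plate's 8 mm thickness, 122 mm above the shelf
- sliding_mid (a point): middle of the top edge of the sliding jaw's steel plate; axes as the vise's
- sliding_right (a point): right end of the top edge of the sliding jaw's steel plate (left and right as seen from the crank), midway across the plate's 8 mm thickness, 122 mm above the shelf
- buckle: dented aluminium belt buckle, 60 x 49 mm, 11 mm high, lying loose near the vise; origin under its centre. To be left alone
- punch: copper rivet punch, 106 mm long, 12 mm square shank, lying loose near the vise; origin under its middle, x along it. To be left alone
- saucer: cream porcelain saucer, 124 mm across, 18 mm high, loose near the vise; origin under its centre. To be left alone
- big_button: large tortoiseshell button, 38 mm across, 6 mm thick, lying in the saucer; origin under its centre. To be left alone
Things that resemble listed ones, but are neither listed nor needed, are in the scene too. What is meant by the vise is not orange, and is the smaller of those in its own colour.

How it is judged:
On the way, in this order (a step that is already met when the one before it is completed fails the run):
1. the fingertips touch the top edge of the fixed jaw at the left end (contact force between the fingers and vise above 0.2 N and contact force between the fingers and sliding_jaw below 0.2 N and x of the grasp point in the frame of fixed_mid between -0.016 and 0.016 m and z of the grasp point in the frame of fixed_mid above 0.01 m and y of the grasp point in the frame of fixed_mid above 0.033 m), for 0.05 s.
2. the fingertips touch the top edge of the fixed jaw at a quarter of the way from the left end (contact force between the fingers and vise above 0.2 N and contact force between the fingers and sliding_jaw below 0.2 N and x of the grasp point in the frame of fixed_mid between -0.016 and 0.016 m and z of the grasp point in the frame of fixed_mid above 0.01 m and y of the grasp point in the frame of fixed_mid between 0.013 and 0.031 m), for 0.05 s.
3. the fingertips touch the top edge of the fixed jaw at the middle (contact force between the fingers and vise above 0.2 N and contact force between the fingers and sliding_jaw below 0.2 N and x of the grasp point in the frame of fixed_mid between -0.016 and 0.016 m and z of the grasp point in the frame of fixed_mid above 0.01 m and y of the grasp point in the frame of fixed_mid between -0.01 and 0.01 m), for 0.05 s.
4. the fingertips touch the top edge of the fixed jaw at a quarter of the way from the right end (contact force between the fingers and vise above 0.2 N and contact force between the fingers and sliding_jaw below 0.2 N and x of the grasp point in the frame of fixed_mid between -0.016 and 0.016 m and z of the grasp point in the frame of fixed_mid above 0.01 m and y of the grasp point in the frame of fixed_mid between -0.031 and -0.013 m), for 0.05 s.
5. the fingertips touch the top edge of the fixed jaw at the right end (contact force between the fingers and vise above 0.2 N and contact force between the fingers and sliding_jaw below 0.2 N and x of the grasp point in the frame of fixed_mid between -0.016 and 0.016 m and z of the grasp point in the frame of fixed_mid above 0.01 m and y of the grasp point in the frame of fixed_mid below -0.033 m), for 0.05 s.
6. the fingertips touch the top edge of the sliding jaw at the right end (contact force between the fingers and sliding_jaw above 0.2 N and x of the grasp point in the frame of sliding_mid between -0.016 and 0.016 m and z of the grasp point in the frame of sliding_mid above 0.01 m and y of the grasp point in the frame of sliding_mid below -0.033 m), for 0.05 s.
7. the fingertips touch the top edge of the sliding jaw at a quarter of the way from the right end (contact force between the fingers and sliding_jaw above 0.2 N and x of the grasp point in the frame of sliding_mid between -0.016 and 0.016 m and z of the grasp point in the frame of sliding_mid above 0.01 m and y of the grasp point in the frame of sliding_mid between -0.031 and -0.013 m), for 0.05 s.
8. the fingertips touch the top edge of the sliding jaw at the middle (contact force between the fingers and sliding_jaw above 0.2 N and x of the grasp point in the frame of sliding_mid between -0.016 and 0.016 m and z of the grasp point in the frame of sliding_mid above 0.01 m and y of the grasp point in the frame of sliding_mid between -0.01 and 0.01 m), for 0.05 s.
9. the fingertips touch the top edge of the sliding jaw at a quarter of the way from the left end (contact force between the fingers and sliding_jaw above 0.2 N and x of the grasp point in the frame of sliding_mid between -0.016 and 0.016 m and z of the grasp point in the frame of sliding_mid above 0.01 m and y of the grasp point in the frame of sliding_mid between 0.013 and 0.031 m), for 0.05 s.
10. the fingertips touch the top edge of the sliding jaw at the left end (contact force between the fingers and sliding_jaw above 0.2 N and x of the grasp point in the frame of sliding_mid between -0.016 and 0.016 m and z of the grasp point in the frame of sliding_mid above 0.01 m and y of the grasp point in the frame of sliding_mid above 0.033 m), for 0.05 s.
At the end, for the whole second after the job is handed in: Both jaw edges felt end to end in the order asked (fingertips within 16 mm of the plate across the jaw and 12 mm of its ends, never over 25 N). The jaw has shifted under 3 mm; buckle, punch, saucer and large button under 10 mm and lie still; nothing touches the vise (distance of sliding_mid from where it was at the start of the episode below 0.003 m and contact force between the arm and vise below 0.05 N and distance of each of buckle, punch, saucer, big_button from where it was at the start of the episode below 0.01 m and linear speed of each of buckle, punch, saucer, big_button below 0.02 m/s).
It fails at once if the fingers bear on the vise with more than 25 N: not a light touch (contact force between the arm and vise above 25 N).
It fails at once if the vise's opening is shifted by more than 3 mm (distance of sliding_mid from where it was at the start of the episode above 0.003 m).
It fails at once if the buckle, punch, saucer or large button is shoved or lifted more than 10 mm (distance of any of buckle, punch, saucer, big_button from where it was at the start of the episode above 0.01 m).
It also fails if it takes over 59 s, if anything falls off the work surface, if the arm or the gripper's body presses on something with over 40 N, if the wrist force passes 120 N, or if a joint passes its speed limit or range.

## Robot

A 7-joint arm with a two-finger parallel gripper is mounted at the origin on the work surface. World frame = base frame: x ahead of the robot, y to its left, z up, the work surface at z = 0. Lengths are in m, angles in rad, forces in N, time in s.
With the tool pointing down it reaches from about 0.35 to 0.9 m from the base axis. Payload 7.2 kg.
Tool frame: the origin (TCP) lies at the very end of the fingers, on their centre line; the grasp point (between the pads) lies 19 mm behind it; z points along the fingers, y is the direction in which the jaws open and shut (so a half turn about z gives the same grasp; the last joint's range is limited). The gripper opens to 85 mm and grips with 20 to 120 N. Pads are 22 mm wide; open, the fingers measure 114 mm over their backs; the gripper's body (76 mm by 85 mm) begins 54 mm behind the grasp point. The pads swing forward as they close: fully open they stand 13 mm farther back than shut.
Start: joints at [1.064, 0.411, -0.013, 1.596, 0.006, 1.134, -0.082], TCP at [0.266, -0.566, 0.231] pointing down, gripper open.
Joint ranges: [-2.95, 2.95], [-0.29, 1.99], [-1.47, 1.44], [0.14, 2.54], [-1.03, 4.17], [0.13, 1.85], [-2.86, 2.86]. Speed limits (rad/s): [2.39, 2.39, 3.01, 3.01, 3.14, 3.14, 3.14].

## Interface

Orientations are given as a rotation vector (axis times angle).
In Python, from workcell import ctrl, cams, hand_in gives the robot as it stands.
- The arm moves only by the shell command python3 -m pendant 'ROWS'. ROWS is JSON, a list of rows, each a list of 5 numbers: the closure in counts, from 0 (fully open) to 255 (shut), then the shift along the tool's x, y, z in mm, then the turn about the tool's z in rad. A call has 1 to 12 rows; each row is the pose to reach, as a shift and turn from the pose commanded when the call began, along the tool's axes at that moment; what a row does not reach only later rows make up. A row lasts 1/8 s, in which the tool goes at most 62.5 mm and 10.7 degrees, less where a joint would pass 70% of its speed; a pose out of reach is approached as far as the arm can. A call with a gripper value outside its range is refused whole. The fingers move at their own pace and stop on an object; the grip force is fixed at half the most. Time passes only in rows, so rows that repeat a pose let the fingers close. It gives the time, the measured TCP pose, the force and the opening at its end, in the units of the state.
- ctrl.observe(): the state, without advancing time (a new reading comes with each control period).
- cams.grab_frame(name): name is "scene" or "top" or "wrist"; returns a dict with "frame" (480x640x3 uint8, red, green, blue), "K" (3x3 intrinsics, pixels), "dist" ([k1, k2, p1, p2, k3] as OpenCV has them; the pictures are not rectified), "pose" (4x4, takes a point from camera to world coordinates); the wrist camera has in their place "mount" (4x4, takes a point from camera to tool coordinates, whose origin is the TCP and whose axes are the flange's). Camera axes: x right, y down, z forward; pixel columns grow to the right and rows downward; lengths in m; the calibration is good to about 2 mm. A picture is of the moment at which its call begins: read the wrist's pose just before it. There is no depth.
- hand_in(): hands the job in, once; it reports no verdict.
The state is a dict: "t": time; "qpos": joint angles; "joint_vel": joint speeds; "joint_efforts": joint torques, N m; "eef_pos": TCP position; "orientation": TCP orientation; "contact_force": force on the tool from outside, world axes, zero at the start; "torque": the same for the moment, N m; "opening": finger opening in m.
Only numpy, scipy, OpenCV 4.12 (cv2) and the standard library are available. Lean on these libraries where they do the work, as an engineer would, in place of code of your own. Each camera call takes 0.05 s, during which the arm holds its last target.

## Working session

There is one attempt and no reset: what is moved stays moved. The work goes in short steps, Python scripts to look and compute and a shell command to move; the robot and the scene stay as the last step left them, time stands still between calls to the robot, and variables do not carry over. Pictures are saved under pics/ and viewed, and the job is handed in when it is done.

```bash
mkdir -p pics; ls
python3 - <<'E'
from workcell import ctrl,cams
import cv2,numpy as np
s=ctrl.observe();print(s)
for n in("scene","top","wrist"):
    f=cams.grab_frame(n);cv2.imwrite(f"pics/{n}0.png",f["frame"][:,:,::-1]);print(n,f["K"],f["dist"],f.get("pose",f.get("mount")))
E
```

```text
pics
{'t': 0.0, 'qpos': array([ 1.06380815,  0.41187949, -0.01271141,  1.59701224,  0.00559694,
        1.13428991, -0.08218234]), 'joint_vel': array([ 0.00172339,  0.00074773,  0.00041709, -0.00055658, -0.00088937,
        0.0003249 , -0.00010366]), 'joint_efforts': array([ 2.02054548e-05, -6.00606680e+01,  6.82040490e-01, -2.99402243e+01,
        1.37313595e-02,  1.05569215e-02, -9.15541776e-07]), 'eef_pos': array([ 0.26528953, -0.56537939,  0.2304788 ]), 'orientation': array([-3.06481979e+00, -6.83468417e-01,  6.94098572e-04]), 'contact_force': array([-0.48730693,  0.24028646,  0.24077152]), 'torque': array([-0.03569049,  0.04360673, -0.00394204]), 'opening': 0.08538667585169608}
scene [[447.45636412   0.         315.11440958]
 [  0.         447.45636412 240.58664387]
 [  0.           0.           1.        ]] [-0.1060953  0.         0.         0.         0.       ] [[ 0.76327716  0.47821481 -0.43441751  0.97252636]
 [ 0.64588249 -0.5485546   0.53096483 -0.47478896]
 [ 0.01561353 -0.685856   -0.72756977  0.77199948]
 [ 0.          0.          0.          1.        ]]
top [[621.49005101   0.         316.62978749]
 [  0.         621.49005101 243.71945692]
 [  0.           0.           1.        ]] [0.06202605 0.         0.         0.         0.        ] [[-0.02344365 -0.98104123  0.19237595  0.34389199]
 [-0.99969474  0.0215038  -0.01216569  0.01541125]
 [ 0.00779823 -0.19260243 -0.98124589  1.18841397]
 [ 0.          0.          0.          1.        ]]
wrist [[372.50918304   0.         319.23031493]
 [  0.         372.50918304 234.77768018]
 [  0.           0.           1.        ]] [0.01302168 0.         0.         0.         0.        ] [[-2.40001174e-04 -9.50195555e-01 -3.11654216e-01  8.00514218e-02]
 [ 9.99999886e-01 -9.97668110e-05 -4.65911127e-04 -1.91897591e-04]
 [ 4.11613934e-04 -3.11654292e-01  9.50195471e-01 -1.42165234e-01]
 [ 0.00000000e+00  0.00000000e+00  0.00000000e+00  1.00000000e+00]]
```

View pics/scene0.png

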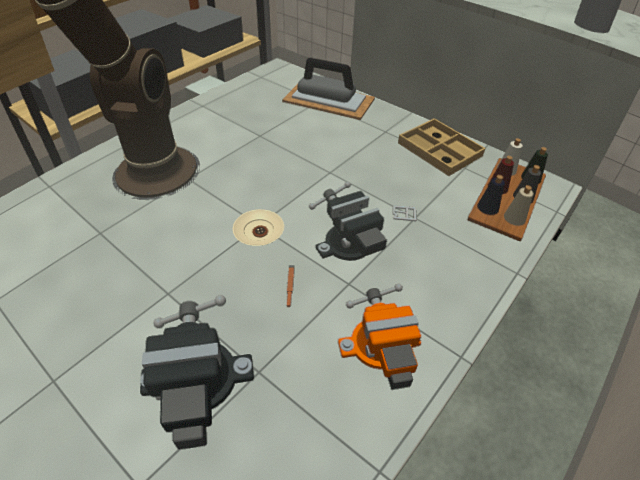

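View pics/top0.png

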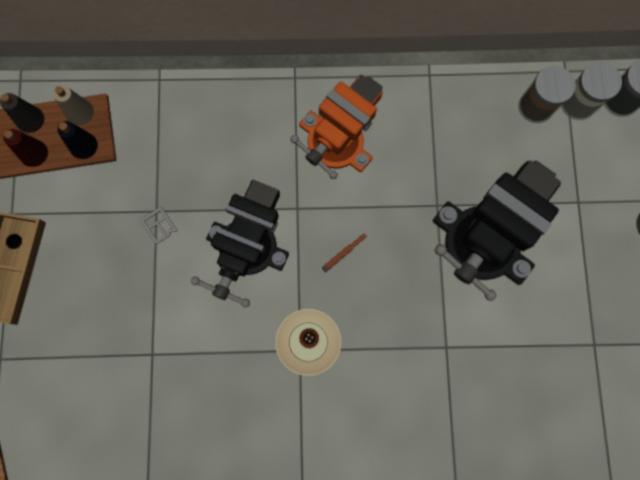

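View pics/wrist0.png

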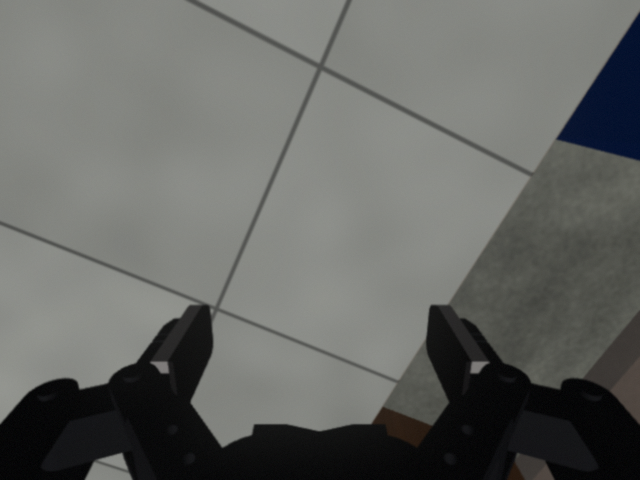

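The vise could be any of three in the top view: dark at (245,235), orange at (338,125) or the larger dark one at (500,225). It isn't orange and is the smaller of the dark pair, so I choose (245,235). Next I check it in a close crop.

Run:
```python
import cv2
i=cv2.imread("pics/top0.png")[170:310,180:300];cv2.imwrite("pics/c1.png",cv2.resize(i,None,fx=4.2,fy=4.2,interpolation=cv2.INTER_CUBIC))
i=cv2.imread("pics/scene0.png")[175:265,305:425];cv2.imwrite("pics/c2.png",cv2.resize(i,None,fx=6,fy=6,interpolation=cv2.INTER_CUBIC))
```

```text
(no output)
```

View pics/c1.png

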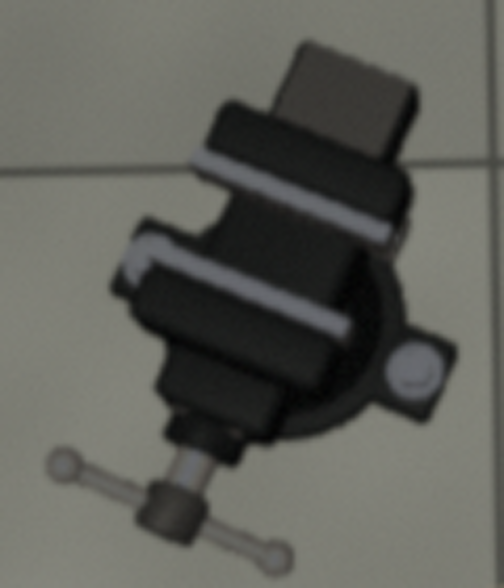

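View pics/c2.png

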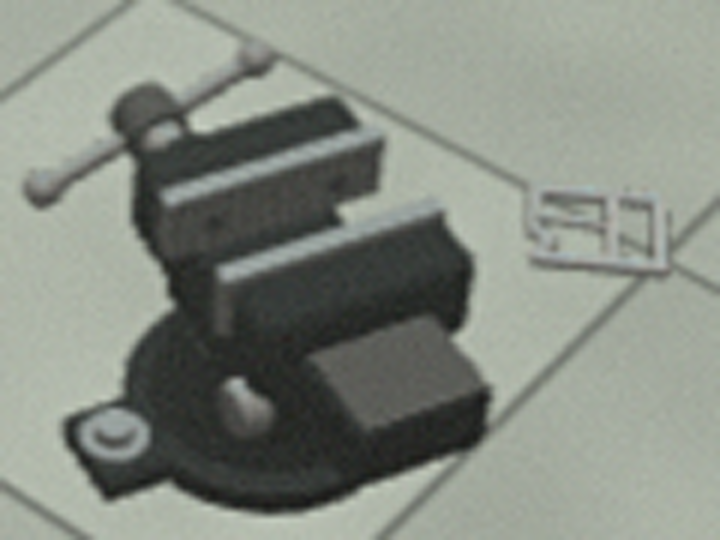

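```bash
cat > h.py <<'E'
import numpy as np,cv2
C={'top':(np.array([[621.49005101,0,316.62978749],[0,621.49005101,243.71945692],[0,0,1]]),np.array([.06202605,0,0,0,0]),np.array([[-0.02344365,-0.98104123,0.19237595,0.34389199],[-0.99969474,0.0215038,-0.01216569,0.01541125],[0.00779823,-0.19260243,-0.98124589,1.18841397],[0,0,0,1]])),
'scene':(np.array([[447.45636412,0,315.11440958],[0,447.45636412,240.58664387],[0,0,1]]),np.array([-.1060953,0,0,0,0]),np.array([[0.76327716,0.47821481,-0.43441751,0.97252636],[0.64588249,-0.5485546,0.53096483,-0.47478896],[0.01561353,-0.685856,-0.72756977,0.77199948],[0,0,0,1]]))}
def bp(K,d,T,px,z):
    u=cv2.undistortPoints(np.array(px,float).reshape(-1,1,2),K,d).reshape(-1,2)
    r=np.c_[u,np.ones(len(u))]@T[:3,:3].T
    return T[:3,3]+r*((z-T[2,3])/r[:,2])[:,None]
def pj(K,d,T,P):
    Ti=np.linalg.inv(T)
    return cv2.projectPoints(np.array(P,float).reshape(-1,3),cv2.Rodrigues(Ti[:3,:3])[0],Ti[:3,3],K,d)[0].reshape(-1,2)
E
python3 - <<'E'
from h import *
a=np.array([[197,158],[391,234],[156,251],[350,327]])
a=(a+.5)/4.2-.5+[180,170]
b=np.array([[442,205],[220,272],[382,137],[163,200]])
b=(b+.5)/6-.5+[305,175]
for n,p in(('top',a),('scene',b)):
    P=bp(*C[n],p,.122);print(n,P.round(4));
    for i in(0,2):
        d=P[i]-P[i+1];print(np.linalg.norm(d),np.degrees(np.arctan2(d[1],d[0])))
E
```

```text
top [[0.622  0.1596 0.122 ]
 [0.5876 0.0786 0.122 ]
 [0.5824 0.1765 0.122 ]
 [0.5483 0.096  0.122 ]]
0.08804156185802259 66.96450454807464
0.08740506748092826 67.07608944125225
scene [[0.6261 0.1608 0.122 ]
 [0.5873 0.0808 0.122 ]
 [0.5883 0.1767 0.122 ]
 [0.5491 0.0967 0.122 ]]
0.08890653533522778 64.11998842497442
0.08914505430488258 63.920836252813224
```

```bash
python3 -m pendant '[[255,0,0,-30,0],[255,30,-25,-40,0],[255,70,-60,-40,0],[255,110,-94,-40,0],[255,150,-128,-40,0],[255,190,-161,-40,0],[255,230,-195,-40,0],[255,270,-228,-40,0],[255,310,-262,-40,0],[255,350,-296,-40,0],[255,390,-329,-40,0],[255,390,-329,-40,0]]'
```

```text
t: 1.65
eef_pos: [0.48, -0.0979, 0.2713]
orientation: [-3.062, -0.694, -0.001]
contact_force: [-0.3, -0.9, -0.5]
opening: -0.0003
```

```bash
python3 -m pendant '[[255,38,-31,0,0.17],[255,77,-63,0,0.35],[255,116,-95,0,0.52],[255,154,-126,0,0.7],[255,193,-158,0,0.87],[255,193,-158,0,0.87],[255,193,-158,0,0.87]]'
python3 - <<'E'
from workcell import ctrl,cams
import cv2,numpy as np
s=ctrl.observe();f=cams.grab_frame("wrist");cv2.imwrite("pics/w1.png",f["frame"][:,:,::-1])
print(s['eef_pos'],s['orientation'],s['contact_force']);np.savez("w1.npz",p=s['eef_pos'],o=s['orientation'],K=f["K"],d=f["dist"],m=f["mount"])
E
```

```text
t: 2.52
eef_pos: [0.5862, 0.1212, 0.2707]
orientation: [3.068, -0.671, -0.001]
contact_force: [-0.5, -1.1, -0.8]
opening: -0.0
[0.58618267 0.12121563 0.27072271] [ 3.06760690e+00 -6.70670636e-01 -1.17845743e-03] [-0.54981131 -1.11821034 -0.78530056]
```

View pics/w1.png

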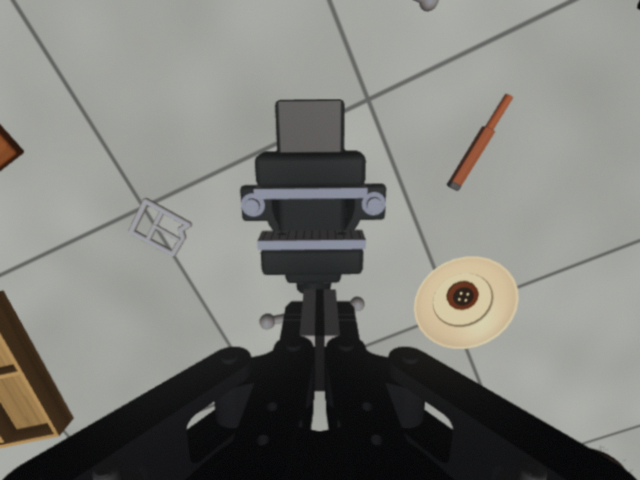

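The wrist view shows the vise aligned: the fixed plate runs from (253,194) to (366,193), and the sliding plate from (258,245) to (365,244). I'll measure from an enlarged crop.

Run:
```python
import cv2
i=cv2.imread("pics/w1.png")[170:270,235:395];cv2.imwrite("pics/c3.png",cv2.resize(i,None,fx=5,fy=5,interpolation=cv2.INTER_CUBIC))
```

```text
(no output)
```

View pics/c3.png

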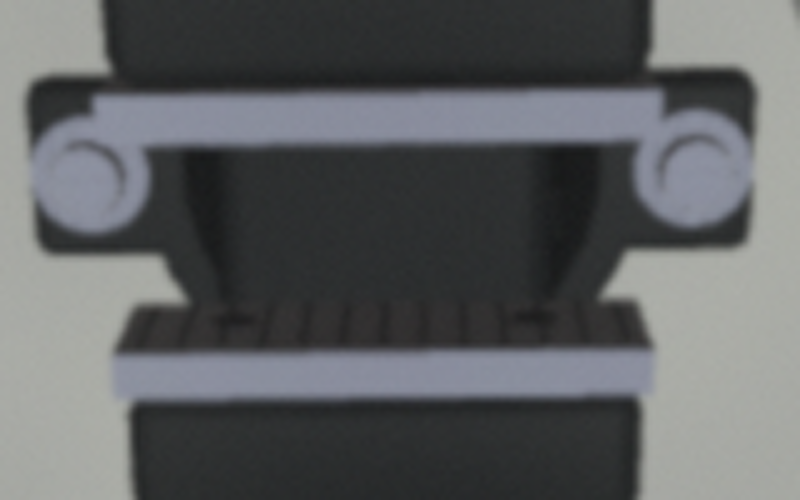

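Run:
```python
from h import *
z=np.load("w1.npz");T=np.eye(4);T[:3,:3]=cv2.Rodrigues(z['o'])[0];T[:3,3]=z['p']
print(T[:3,:3].round(3))
b=np.array([[92,119],[664,115],[113,374],[654,371]]);b=(b+.5)/5-.5+[235,170]
P=bp(z['K'],z['d'],T@z['m'],b,.122);print(P.round(4))
for i in(0,2):
    d=P[i]-P[i+1];print(np.linalg.norm(d),np.degrees(np.arctan2(d[1],d[0])),(P[i]+P[i+1])/2)
print(((P-z['p'])@T[:3,:3]*1000).round(1))
```

```text
[[ 0.909 -0.417 -0.001]
 [-0.417 -0.909 -0.001]
 [-0.     0.002 -1.   ]]
[[0.6252 0.161  0.122 ]
 [0.5879 0.0784 0.122 ]
 [0.5858 0.1779 0.122 ]
 [0.5488 0.0963 0.122 ]]
0.09063407213991911 65.7084376164488 [0.60658961 0.11971538 0.122     ]
0.08963080524114783 65.6173028638267 [0.56730187 0.13712131 0.122     ]
[[ 18.9 -52.7 148.6]
 [ 19.5  37.9 148.8]
 [-24.  -51.6 148.6]
 [-23.5  38.  148.8]]
```

```bash
python3 -m pendant '[[255,10,-24,30,0],[255,19,-47,70,0],[255,19,-47,110,0],[255,19,-47,135,0],[255,19,-47,138,0],[255,19,-47,138,0],[255,19,-47,138,0],[255,19,-47,138,0]]'
python3 - <<'E'
from workcell import ctrl
s=ctrl.observe();print(s['eef_pos'],s['contact_force'],s['joint_vel'].round(4))
E
```

```text
t: 3.58
eef_pos: [0.6239, 0.1575, 0.1346]
orientation: [-3.068, 0.672, -0.003]
contact_force: [0.2, 0.4, 0.2]
opening: 0.0005
[0.62387297 0.1575164  0.13455275] [0.19594632 0.41225985 0.21911906] [-0.0037  0.0042  0.0004  0.0037  0.0014 -0.0017 -0.0001]
```

```bash
python3 -m pendant '[[255,0,0,4,0],[255,0,0,8,0],[255,0,0,10,0],[255,0,0,11,0],[255,0,0,11,0],[255,0,0,11,0]]'
```

```text
t: 4.32
eef_pos: [0.6234, 0.1575, 0.1223]
orientation: [-3.069, 0.672, -0.0]
contact_force: [0.3, 0.1, -0.5]
opening: -0.0001
```

```bash
python3 -m pendant '[[255,0,0,0.5,0],[255,0,0,1,0],[255,0,0,1,0],[255,0,0,1,0]]'
```

```text
t: 4.82
eef_pos: [0.6234, 0.1575, 0.1221]
orientation: [-3.069, 0.672, -0.001]
contact_force: [-2.4, -0.4, 7.0]
opening: -0.0001
```

```bash
python3 -m pendant '[[255,0,3,0,0],[255,0,6,0,0],[255,0,9,0,0],[255,0,12,0,0],[255,0,15,0,0],[255,0,18,0,0]]'
```

```text
t: 5.58
eef_pos: [0.6166, 0.1422, 0.1222]
orientation: [-3.067, 0.671, -0.003]
contact_force: [1.5, 3.9, 5.4]
opening: -0.0002
```

```bash
python3 -m pendant '[[255,0,3,0.1,0],[255,0,6,0.2,0],[255,0,9,0.2,0],[255,0,12,0.2,0],[255,0,15,0.2,0],[255,0,18,0.2,0],[255,0,21,0.2,0],[255,0,24,0.2,0]]'
```

```text
t: 6.58
eef_pos: [0.6068, 0.1206, 0.1222]
orientation: [-3.067, 0.671, -0.004]
contact_force: [0.9, 4.8, 5.8]
opening: -0.0003
```

```bash
python3 -m pendant '[[255,0,3,0.1,0],[255,0,6,0.1,0],[255,0,9,0.1,0],[255,0,12,0.1,0],[255,0,15,0.1,0],[255,0,18,0.1,0],[255,0,21,0.1,0],[255,0,24,0.1,0]]'
```

```text
t: 7.58
eef_pos: [0.5969, 0.0989, 0.1221]
orientation: [-3.066, 0.67, -0.004]
contact_force: [1.7, 3.6, 6.0]
opening: 0.0002
```

```bash
python3 -m pendant '[[255,0,3,0,0],[255,0,6,0,0],[255,0,9,0,0],[255,0,12,0,0],[255,0,15,0,0],[255,0,17,0,0],[255,0,18,0,0],[255,0,18,0,0]]'
```

```text
t: 8.57
eef_pos: [0.5894, 0.0823, 0.1221]
orientation: [-3.067, 0.671, -0.004]
contact_force: [2.1, 3.5, 6.5]
opening: 0.0
```

```bash
python3 -m pendant '[[255,0,0,-8,0],[255,0,0,-16,0],[255,-12,0,-16,0],[255,-28,0,-16,0],[255,-42,0,-16,0],[255,-42.7,0,-16,0],[255,-42.7,0,-12,0],[255,-42.7,0,-8,0],[255,-42.7,0,-4,0],[255,-42.7,0,-2,0],[255,-42.7,0,-2,0],[255,-42.7,0,-2,0]]'
```

```text
t: 10.07
eef_pos: [0.5495, 0.0991, 0.1231]
orientation: [-3.069, 0.672, -0.0]
contact_force: [-0.7, -0.4, 0.2]
opening: 0.0002
```

```bash
python3 -m pendant '[[255,0,0,0.5,0],[255,0,0,1,0],[255,0,0,1.5,0],[255,0,0,1.9,0],[255,0,0,1.9,0],[255,0,0,1.9,0]]'
```

```text
t: 10.82
eef_pos: [0.5495, 0.0991, 0.122]
orientation: [3.069, -0.672, 0.001]
contact_force: [-1.7, 0.1, 8.9]
opening: 0.0003
```

```bash
python3 -m pendant '[[255,0,-3,0,0],[255,0,-6,0,0],[255,0,-9,0,0],[255,0,-12,0,0],[255,0,-15,0,0],[255,0,-18,0,0],[255,0,-21,0,0]]'
```

```text
t: 11.7
eef_pos: [0.5585, 0.1159, 0.1221]
orientation: [3.066, -0.674, 0.002]
contact_force: [-2.6, -6.3, 10.8]
opening: -0.0003
```

```bash
python3 -m pendant '[[255,0,-3,-0.2,0],[255,0,-6,-0.4,0],[255,0,-9,-0.4,0],[255,0,-12,-0.4,0],[255,0,-15,-0.4,0],[255,0,-18,-0.4,0],[255,0,-21,-0.4,0],[255,0,-24,-0.4,0]]'
```

```text
t: 12.7
eef_pos: [0.5684, 0.1384, 0.1221]
orientation: [3.067, -0.673, 0.001]
contact_force: [-2.3, -4.4, 7.3]
opening: 0.0002
```

```bash
python3 -m pendant '[[255,0,-3,0,0],[255,0,-6,0,0],[255,0,-9,0,0],[255,0,-12,0,0],[255,0,-15,0,0],[255,0,-18,0,0],[255,0,-21,0,0],[255,0,-24,0,0]]'
```

```text
t: 13.7
eef_pos: [0.5785, 0.1602, 0.1221]
orientation: [3.067, -0.673, 0.001]
contact_force: [-2.2, -4.6, 7.0]
opening: -0.0001
```

```bash
python3 -m pendant '[[255,0,-3,0,0],[255,0,-6,0,0],[255,0,-9,0,0],[255,0,-12,0,0],[255,0,-15,0,0],[255,0,-17,0,0],[255,0,-18,0,0],[255,0,-18,0,0]]'
```

```text
t: 14.7
eef_pos: [0.586, 0.1768, 0.1221]
orientation: [3.067, -0.673, 0.001]
contact_force: [-1.3, -3.9, 7.6]
opening: 0.0
```

```bash
python3 -m pendant '[[255,0,0,-10,0],[255,0,0,-40,0],[255,0,0,-80,0],[255,0,0,-120,0],[255,0,0,-150,0],[255,-40,20,-150,0],[255,-80,47,-150,0],[255,-80,47,-150,0],[255,-80,47,-150,0],[255,-80,47,-150,0]]'
python3 - <<'E'
from workcell import ctrl,cams
import cv2,numpy as np
s=ctrl.observe()
f=cams.grab_frame("wrist");cv2.imwrite("pics/w2.png",f["frame"][:,:,::-1])
g=cams.grab_frame("scene");cv2.imwrite("pics/s2.png",g["frame"][:,:,::-1])
print(s['eef_pos'],s['contact_force'])
E
```

```text
t: 15.95
eef_pos: [0.4944, 0.169, 0.2716]
orientation: [-3.068, 0.673, -0.0]
contact_force: [-0.2, -0.3, -0.7]
opening: -0.0
[0.49435358 0.16900197 0.27156874] [-0.184574   -0.32669004 -0.68982218]
```

View pics/w2.png

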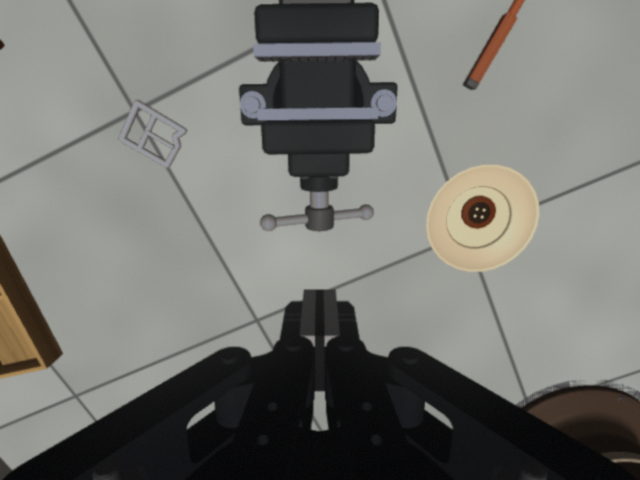

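View pics/s2.png

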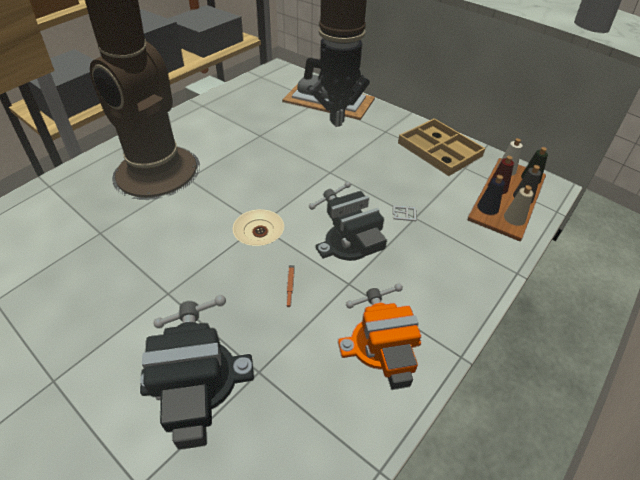

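The saucer (258,228), punch (290,285), buckle (403,213) and vise (350,225) sit at the same pixels as in the first scene picture. The hand is clear of the vise, so I'm handing in.

```bash
python3 -c "
import cv2,numpy as np
a=cv2.imread('pics/scene0.png').astype(int);b=cv2.imread('pics/s2.png').astype(int)
d=abs(a-b).max(2)[180:310,225:425];print((d>40).sum(),d.max())
from workcell import hand_in
print(hand_in())"
```

```text
0 21
the job is handed in; nothing more can be done
None
```

I ran the shut fingertips along both jaw edges of the small dark vise, in the order asked. I then lifted the hand clear and handed in at about 16 s of the 59 s allowed. The hand-in gave no verdict.

- **Fixed jaw:** felt left to right, from y = +42 mm to −41 mm relative to the plate's middle. The upward force read 5–7 N.
- **Sliding jaw:** felt right to left, from y = −42 mm to +44 mm. The upward force read 7–11 N.
- **Centring:** the fingertips stayed within about 1 mm of the plate's centre line, by my camera measurements. The limit is 16 mm.
- **Limits of the readings:** I read position and force only at the end of each move, so the values in between were not checked.
- **Last checks:** the hand was clear of the vise, with the force reading at noise level. Comparing the scene pictures from start and end showed no change around the vise, saucer, button, punch and buckle. The final wrist view also looked normal. No check failed. The first camera estimates of the jaws' direction differed by about 3°. I used the closer wrist view, which gave plate lengths of 90.6 and 89.6 mm against the 90 mm stated.

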